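# Lock the slotted disc of an indexing stand

### The job

Lock the indexing stand: with the fingertips, push the two upright pins of the slotted disc round until its slot lines up with the lock bar, then push the bar gently by its upright stub through the slot until it is fully home against the back of the catch on the other side. Only push: do not pick anything up, and leave the other things on the bench where they are.

Things in the scene. Friction and masses are not known exactly. Their poses are not given: they have to be found in the camera images.
- stand: Fixed blue base plate, 120 x 310 mm, 20 mm thick, carrying disc, bar guide and catch. Origin on the bench under the disc's axis, z up; plate spans x -60..60, y -225..85 mm. The bar is pushed along +y, its centre line at x = 0.
- guide (a point): Mouth of the bar guide (its end at the disc), centre of its floor, 26 mm above the bench, axes as the stand's. Dark steel U-channel running from here to y = -175 mm, 32.5 mm wide outside, gap 16.5 mm, cheek tops 38 mm above the bench; over its last 25 mm before the disc a bridging strap holds the bar down (strap top 45 mm above the bench).
- catch (a point): Middle of the inner face of the catch's back wall, where the bar's nose stops; 32 mm above the bench, axes as the stand's, 66 mm from the disc's axis. The catch is a dark steel U, gap 22 mm, running 20 mm from here towards the disc, cheeks 44 mm and back wall 46 mm above the bench.
- disc (a joint): Angle (rad) of the slotted disc in the stand, anticlockwise positive from above; the slot is in line with the bar at 0 and every multiple of pi. No stops or detents there; it stays where left (friction 0.05 N m, about 2 N at a pin). The bar enters only if the slot is within about 0.1 rad of in line, then straightens the disc as it goes through.
- disc_top (a point): Centre of the disc's top face, 48 mm above the bench; turns with it: y along the slot, x to one pin. Aluminium disc 80 mm across, halved by a straight slot 20 mm wide right across the centre, open on top, floor 25 mm above the bench; dark rim plate 84 mm across below. Two upright steel pins, 12 mm thick, axes at x = +28 and -28 mm, tops 85 mm above the bench.
- bar: Steel lock bar lying loose in the guide, 14 wide, 13 high, 156 mm long along its y, nose at y = +78 (tapers to 8 mm wide over 10 mm). Origin: middle of its underside, 26 mm above the bench; at stand y -140..-126 mm at first (nose 8 to 22 mm short of the disc), -12 mm when fully home. About 0.2 kg, slides with a few newtons; over 50 N on it counts as pinched or rammed.
- bar_stub (a point): Centre of the top of the round upright stub on the bar's tail, by which it is pushed: 14 mm thick, 46 mm tall above the bar, top 85 mm above the bench, at y = -70 mm of the bar.
- spool: Bystander, loose: white ceramic insulator spool, 32 mm across, 46 mm tall, standing on the stand's base plate beside the guide. Origin at the middle of its underside
- collar: Bystander, loose: plain steel collar, 30 mm across, 14 mm tall, lying on the stand's base plate beside the guide. Origin at the middle of its underside
- jar: Bystander, loose: grey jar with a dark lid, 60 mm across, 75 mm tall, on the bench beyond the stand. Origin at the middle of its underside
- wrench: Bystander, loose: steel spanner, 170 mm long, lying on the bench beyond the stand. Origin at the underside, its length along x
- rotor: Bystander, loose: small dark steel motor rotor, 54 mm across, 78 mm tall, standing on its shaft past the catch end of the stand. Origin at the middle of its underside
- driver: Bystander, loose: screwdriver with a black handle, 180 mm long, lying on the bench on the robot's side of the stand. Origin at the underside, its length along x
- tin: Bystander, loose: open aluminium cup, 70 mm across, 60 mm tall, on the bench beyond the stand. Origin at the middle of its underside
Things that resemble listed ones, but are neither listed nor needed, are in the scene too. Leave any orange, purple or turquoise look-alike of the bar alone.

How it is judged:
On the way:
1. the slot is turned into line with the bar (within 0.15 rad) while the bar's nose is still outside or barely at the disc (angle between the y axis of disc_top and the y axis of stand, either way round below 0.15 rad and y of bar in the frame of stand below -0.108 m), for 0.2 s.
At the end, for the whole second after the job is handed in: The bar lies through the disc's slot, at rest, its nose within 6 mm of the back of the catch, level in its guide, with the disc's slot in line with it (within 0.1 rad) (y of bar in the frame of stand above -0.018 m and x of bar in the frame of stand between -0.006 and 0.006 m and z of bar in the frame of stand between 0.02 and 0.031 m and angle between bar's own z axis and vertical below 0.06 rad and angle between the y axis of disc_top and the y axis of stand, either way round below 0.1 rad and linear speed of bar below 0.01 m/s); the robot touches nothing.
It fails at once if the bar is lifted (10 mm) or tilted up out of its guide (z of bar in the frame of stand above 0.036 m or angle between bar's own z axis and vertical above 0.15 rad).
It fails at once if the bar is pinched or rammed with more than 50 N (contact force between the fingers and bar above 50 N).
It fails at once if another thing is moved by more than 25 mm, picked up or knocked over (distance of any of spool, collar, jar, wrench, rotor, driver, tin from where it was at the start of the episode above 0.025 m or angle between any of spool, collar, jar, wrench, rotor, driver, tin's own z axis and vertical above 0.5 rad).
It also fails if it takes over 64 s, if anything falls off the work surface, if the arm or the gripper's body presses on something with over 40 N, if the wrist force passes 120 N, or if a joint passes its speed limit or range.

### The arm

A 6-joint arm with a two-finger parallel gripper is mounted at the origin on the work surface. World frame = base frame: x ahead of the robot, y to its left, z up, the work surface at z = 0. Lengths are in m, angles in rad, forces in N, time in s.
With the tool pointing down it reaches from about 0.35 to 0.875 m from the base axis. Payload 4.2 kg.
Tool frame: the origin (TCP) lies midway between the tips of the shut fingers; the grasp point (between the pads) lies 19 mm behind it (ctrl.grip_point_offset is the distance from the TCP to the grasp point, in m); z points along the fingers, y is the line along which they close (so a half turn about z gives the same grasp; the last joint's range is limited). The gripper opens to 87 mm and grips with 3 to 60 N. Pads are 19 mm wide; open, the fingers measure 117 mm over their backs; the gripper's body (75 mm by 190 mm) begins 51 mm behind the grasp point.
Start: joints at [1.463, 0.385, 0.008, 0, -1.194, -0.259], TCP at [0.224, 0.583, 0.223] pointing down, gripper open.
Joint ranges: [-3.14, 3.14], [-1.21, 2.06], [-1.07, 1.41], [-3.16, 2.05], [-2.99, -0.16], [-3.1, 3.1]. Speed limits (rad/s): [2.79, 2.79, 3.14, 3.14, 3.14, 3.14].

### API

Orientations are given as a unit quaternion [w, x, y, z].
In Python, from rig import readout, optics, ctrl gives the robot as it stands.
- The arm moves only by the shell command python3 -m crank 'ROWS' [OPENING] [FORCE]. ROWS is a JSON object of lists of equal length, an entry for each row: "dp": the shift along the world's x, y, z in mm, a list of three; "rot": the turn, a rotation vector about the world's x, y, z in units of 5 degrees (1.0 is 5 degrees), a list of three. A call has 1 to 20 rows; each row is the pose to reach, as a shift and turn from the pose commanded when the call began; what a row does not reach only later rows make up. A row lasts 1/10 s, in which the tool goes at most 50 mm and 8.59 degrees, less where a joint would pass 70% of its speed; a pose out of reach is approached as far as the arm can. A call with a gripper value outside its range is refused whole. OPENING is the opening, from 0 (shut) to 1 (fully open), set as the call begins (- or left out, the last holds). The fingers move at their own pace and stop on an object; FORCE is the grip in N (left out, the last holds). Time passes only in rows, so rows that repeat a pose let the fingers close. It gives the time, the measured TCP pose, the force, the opening and the grip force at its end, in the units of the state.
- readout.get_obs(): the state, without advancing time (a new reading comes with each control period).
- optics.get_image(name): name is "side" or "top" or "wrist"; returns the picture (400x640x3 uint8, red, green, blue); there is no depth.
- optics.get_calibration(name): a dict with "fovy" (degrees; the focal length in pixels is half the picture's height over the tangent of half this angle, whatever the lens; pixels are square), "cx", "cy" (the principal point, pixels), "rvec" (rotation vector, rad) and "tvec" (3), from world to camera coordinates, as OpenCV has them; the wrist camera has in their place "hand_eye" (4x4, takes a point from camera to tool coordinates, whose origin is the TCP and whose axes are the flange's). Camera axes: x right, y down, z forward; pixel columns grow to the right and rows downward; lengths in m; the calibration is good to about 2 mm. A picture is of the moment at which its call begins: read the wrist's pose just before it. get_calibration takes no time and is no camera call.
- ctrl.close_job(): hands the job in; it is judged then, once.
The state is a dict: "time_s": time; "joint_positions": joint angles; "joint_vel": joint speeds; "joint_torque": joint torques, N m; "ee_pos": TCP position; "tool_rot": TCP orientation; "force": force on the tool from outside, world axes, zero at the start; "moment": the same for the moment, N m; "grip_width": finger opening in m; "gripper_force": force on a finger pad.
Only numpy, scipy, OpenCV 4.12 (cv2) and the standard library are available. Lean on these libraries where they do the work, as an engineer would, in place of code of your own. Each camera call takes 0.05 s, during which the arm holds its last target. There are 200 camera calls.

## Working session

There is one attempt and no reset: what is moved stays moved. The work goes in short steps, Python scripts to look and compute and a shell command to move; the robot and the scene stay as the last step left them, time stands still between calls to the robot, and variables do not carry over. Pictures are saved under pics/ and viewed, at most 10 in all, crops included, and the job is handed in when it is done.

```bash
mkdir -p pics; ls; python3 - <<'E'
from rig import readout, optics, ctrl
import cv2
for n in ("top","side"):
    im=optics.get_image(n); cv2.imwrite(f"pics/{n}0.png",im[:,:,::-1]); print(n,optics.get_calibration(n))
o=readout.get_obs(); print(o["time_s"],o["ee_pos"],o["tool_rot"],o["grip_width"]); print(optics.get_calibration("wrist"))
E
```

```text
pics
top {'fovy': 57.03934564717022, 'cx': 323.17075822302075, 'cy': 201.53105428497594, 'rvec': array([ 2.16563197, -2.20025689,  0.17267975]), 'tvec': array([0.01604023, 0.52468629, 0.85967199])}
side {'fovy': 57.25862913443226, 'cx': 322.1918867411852, 'cy': 198.02930048231175, 'rvec': array([ 2.08747535, -0.13240736,  0.066222  ]), 'tvec': array([-0.53868392,  0.12444951,  0.62527371])}
0.1 [0.2239107  0.58294172 0.22154757] [ 9.95564359e-04  9.83218744e-01 -1.82427781e-01 -1.22353051e-04] 0.08691807620751665
{'fovy': 60.3407691475086, 'cx': 315.31351517562734, 'cy': 200.22655483669084, 'hand_eye': array([[ 5.44883775e-04, -9.55155666e-01, -2.96103626e-01,
         8.09738542e-02],
       [ 9.99999787e-01,  6.26741831e-04, -1.81532231e-04,
        -9.36448363e-04],
       [ 3.58972067e-04, -2.96103464e-01,  9.55155804e-01,
        -1.62959368e-01],
       [ 0.00000000e+00,  0.00000000e+00,  0.00000000e+00,
         1.00000000e+00]])}
```

View pics/top0.png

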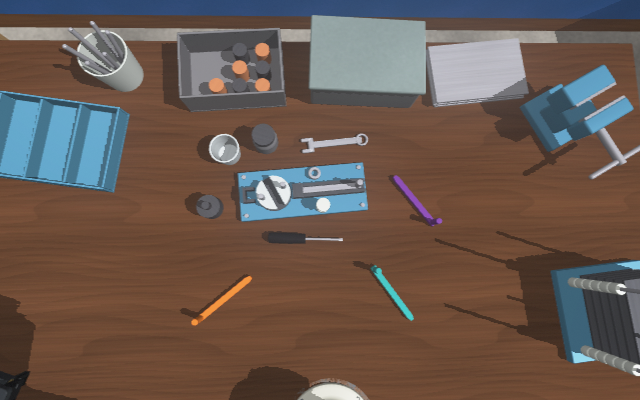

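View pics/side0.png

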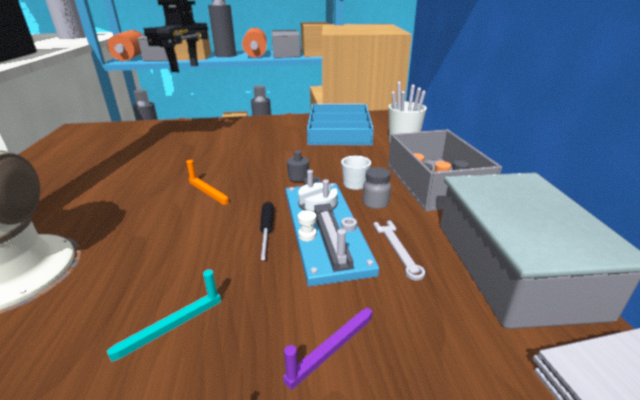

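The top view shows the stand at about (302,192), with the disc at (272,192) on its left and the stub at about (360,184). The slot is oblique in the image. I'll measure the plate and view an enlarged crop.

```bash
cat > h.py <<'E'
import numpy as np, cv2
from scipy.spatial.transform import Rotation as R
from rig import readout, optics, ctrl
def cam(n, obs=None):
    c=optics.get_calibration(n); f=200/np.tan(np.radians(c["fovy"])/2)
    K=np.array([[f,0,c["cx"]],[0,f,c["cy"]],[0,0,1]])
    if n!="wrist":
        Rm=cv2.Rodrigues(c["rvec"])[0]; return K,Rm,np.array(c["tvec"])
    q=np.array(obs["tool_rot"]); T=np.eye(4); T[:3,:3]=R.from_quat(q[[1,2,3,0]]).as_matrix(); T[:3,3]=obs["ee_pos"]
    M=np.linalg.inv(T@c["hand_eye"]); return K,M[:3,:3],M[:3,3]
def ray(C,px,z):
    K,Rm,t=C; px=np.atleast_2d(px).astype(float)
    d=np.c_[px,np.ones(len(px))]@np.linalg.inv(K).T@Rm; o=-Rm.T@t
    return o+d*((z-o[2])/d[:,2])[:,None]
def proj(C,P):
    K,Rm,t=C; p=(np.atleast_2d(P)@Rm.T+t)@K.T; return p[:,:2]/p[:,2:]
E
python3 - <<'E'
from h import *
im=cv2.imread("pics/top0.png"); C=cam("top")
cv2.imwrite("pics/top0c.png",cv2.resize(im[150:235,225:380],None,fx=5,fy=5,interpolation=cv2.INTER_CUBIC))
h=cv2.cvtColor(im,cv2.COLOR_BGR2HSV); m=((h[...,0]>95)&(h[...,0]<112)&(h[...,1]>120)&(h[...,2]>90)).astype(np.uint8)
m2=np.zeros_like(m); m2[155:228,228:378]=m[155:228,228:378]
pts=cv2.findNonZero(m2).reshape(-1,2); hull=cv2.convexHull(pts).reshape(-1,2)
w=ray(C,hull+0.0,0.02)[:,:2]
r=cv2.minAreaRect((w*1000).astype(np.float32)); print(r); print(cv2.boxPoints(r))
c=np.array(r[0])/1000
E
```

```text
((552.6360473632812, 57.62586212158203), (117.80583190917969, 304.91558837890625), 4.495492935180664)
[[481.96457  204.99777 ]
 [505.8641   -98.979744]
 [623.3075   -89.74605 ]
 [599.40796  214.23148 ]]
```

View pics/top0c.png

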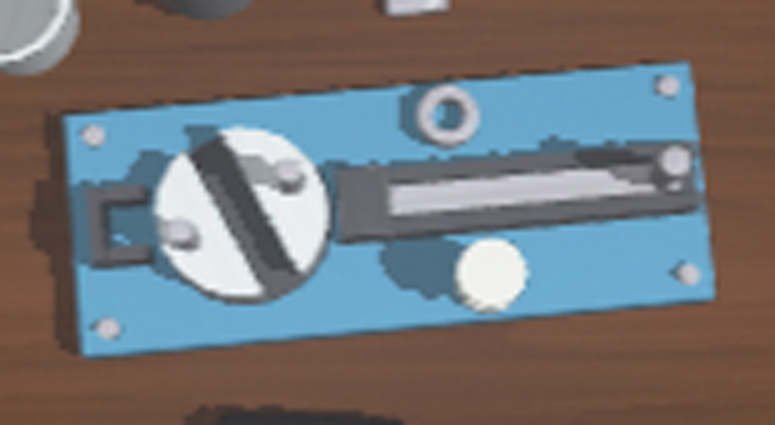

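Slot is about 66° short of in line, so the disc must turn anticlockwise. The plan is to put the fingers either side of the disc axis, about 41 mm apart, and twist them to push both pins. First I'll go above the disc and check from there.

```bash
python3 -m crank '{"dp":[[40,-57,0],[80,-114,0],[120,-171,0],[160,-228,0],[200,-285,0],[240,-342,0],[280,-399,0],[323,-456,0],[323,-456,0],[323,-456,0],[323,-456,0],[323,-456,0],[323,-456,0],[323,-456,0],[323,-456,0],[323,-456,0]],"rot":[[0,0,0],[0,0,0],[0,0,0],[0,0,0],[0,0,0],[0,0,0],[0,0,0],[0,0,0],[0,0,0],[0,0,0],[0,0,0],[0,0,0],[0,0,0],[0,0,0],[0,0,0],[0,0,0]]}' 1
python3 - <<'E'
from h import *
o=readout.get_obs(); im=optics.get_image("wrist")[:,:,::-1].copy(); cv2.imwrite("pics/w1.png",im)
np.save("w1.npy",np.r_[o["ee_pos"],o["tool_rot"]]); print(o["time_s"],o["ee_pos"],o["tool_rot"],np.linalg.norm(o["joint_vel"]))
E
```

```text
time_s: 1.7
ee_pos: [0.5465, 0.1287, 0.2227]
tool_rot: [-0.0, 0.983, -0.181, 0.0]
force: [0.1, -0.6, 0.5]
grip_width: 0.0868
gripper_force: 0.0
1.7 [0.54650774 0.12865859 0.22273536] [-1.24071107e-04  9.83430970e-01 -1.81282951e-01  6.27163852e-05] 0.005836788880627599
```

View pics/w1.png

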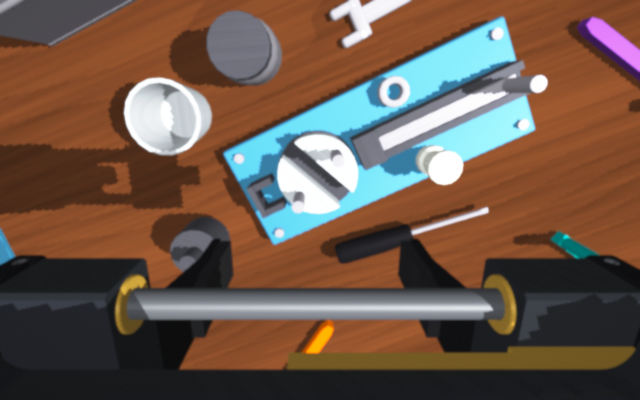

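The wrist view shows the disc centred near (317,174), with the slot running (287,150) to (345,198). The pin tops are near (337,157) and (298,201), the stub top is near (539,84), and the spool is at (440,165).

```bash
python3 - <<'E'
from h import *
a=np.load("w1.npy"); C=cam("wrist",dict(ee_pos=a[:3],tool_rot=a[3:]))
im=cv2.imread("pics/w1.png"); h=cv2.cvtColor(im,cv2.COLOR_BGR2HSV)
m=((h[...,0]>85)&(h[...,0]<112)&(h[...,1]>90)&(h[...,2]>90)).astype(np.uint8)
n,l,s,_=cv2.connectedComponentsWithStats(m); k=l[125,330] or l[135,330]
k=1+np.argmax(s[1:,4]); hull=cv2.convexHull(cv2.findNonZero((l==k).astype(np.uint8))).reshape(-1,2)
r=cv2.minAreaRect((ray(C,hull,0.02)[:,:2]*1000).astype(np.float32)); b=cv2.boxPoints(r); print(s[k],r,b)
# disc white
wm=((h[...,1]<40)&(h[...,2]>170)).astype(np.uint8); wm[:, :270]=0; wm[:,362:]=0; wm[:125]=0; wm[225:]=0
hd=cv2.convexHull(cv2.findNonZero(wm)).reshape(-1,2)
(c,rad)=cv2.minEnclosingCircle((ray(C,hd,.048)[:,:2]*1000).astype(np.float32)); print("disc",c,rad)
dk=((h[...,2]<90)).astype(np.uint8); c0=np.array(proj(C,[[c[0]/1000,c[1]/1000,.025]])[0])
# slot edges via white-mask: lines in the rectified points
for nm,p,z in (("slot",[[287,150],[345,198]],.048),("pins",[[337,157],[298,201]],.085),("stub",[[539,84]],.085),("spool",[[443,165]],.066)):
    print(nm,ray(C,p,z)[:,:2]*1000)
p=ray(C,[[287,150],[345,198]],.048); d=p[1]-p[0]; print("slot ang",np.degrees(np.arctan2(d[1],d[0])))
crop=cv2.resize(im[120:230,260:370],None,fx=5,fy=5,interpolation=cv2.INTER_CUBIC)
crop2=cv2.resize(im[60:115,490:560],None,fx=3,fy=3,interpolation=cv2.INTER_CUBIC)
o=np.zeros((550,770,3),np.uint8); o[:550,:550]=crop; o[:165,555:765]=crop2; cv2.imwrite("pics/w1c.png",o)
E
```

```text
[  223    17   312   227 18702] ((555.0210571289062, 57.47320556640625), (120.0190200805664, 309.0303955078125), 4.415039539337158) [[ 483.29492  206.91031]
 [ 507.08435 -101.20306]
 [ 626.7472   -91.9639 ]
 [ 602.95776  216.14948]]
disc (549.0968017578125, 129.42916870117188) 43.289066314697266
slot [[582.961092   145.69697258]
 [516.14316421 108.78751169]]
pins [[565.89782852 101.94525342]
 [540.39959725 149.06493852]]
stub [[563.68779125 -74.97193456]]
spool [[519.60434487  11.22360132]]
slot ang -151.08424037928995
```

View pics/w1c.png

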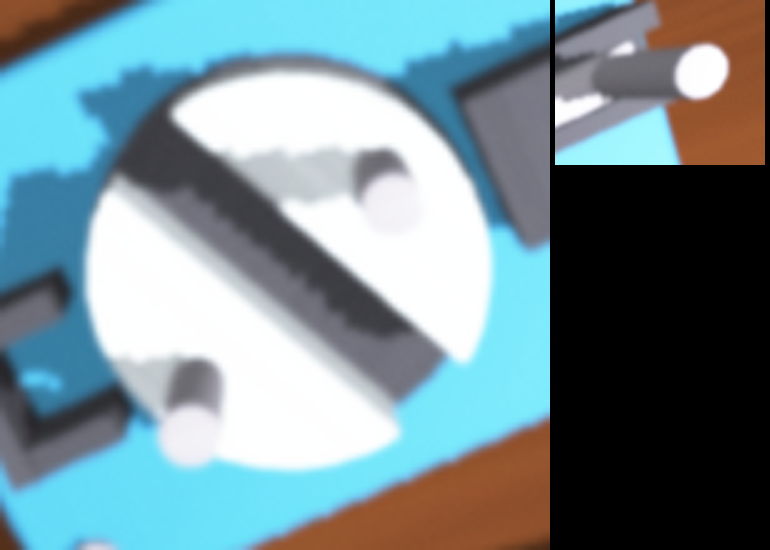

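The crop puts the pin tops at pixels (338,161) and (298,207), and the slot edges match the earlier estimate. I'll work out the axis and finger angle.

```bash
python3 - <<'E'
from h import *
a=np.load("w1.npy"); C=cam("wrist",dict(ee_pos=a[:3],tool_rot=a[3:]))
p=ray(C,[[338,161],[298,207]],.085)[:,:2]*1000; d=p[0]-p[1]; print(p,p.mean(0),np.hypot(*d),np.degrees(np.arctan2(d[1],d[0])))
e=ray(C,[[294,143],[353,192.4],[284,156],[339.5,206]],.048)[:,:2]*1000
for i in (0,2): d=e[i+1]-e[i]; print(np.degrees(np.arctan2(d[1],d[0])))
ty=R.from_quat(a[[4,5,6,3]]).as_matrix()[:,1]; print("tool y ang",np.degrees(np.arctan2(ty[1],ty[0])))
E
```

```text
[[562.23083706 102.32561378]
 [535.02223557 151.20607569]] [548.62653631 126.76584474] 55.942895457816526 -60.89813376522544
-151.10325759100374
-153.7682321099745
tool y ang -110.88899356815159
```

```bash
python3 -m crank '{"dp":[[2.5,-1.5,0],[2.5,-1.5,-20],[2.5,-1.5,-50],[2.5,-1.5,-80],[2.5,-1.5,-110],[2.5,-1.5,-130],[2.5,-1.5,-145],[2.5,-1.5,-155],[2.5,-1.5,-163],[2.5,-1.5,-163],[2.5,-1.5,-163]],"rot":[[0,0,0],[0,0,0],[0,0,0],[0,0,0],[0,0,0],[0,0,0],[0,0,0],[0,0,0],[0,0,0],[0,0,0],[0,0,0]]}' 0.47
python3 -m crank '{"dp":[[0,0,0],[0,0,0],[0,0,0],[0,0,0],[0,0,0],[0,0,0],[0,0,0],[0,0,0],[0,0,0],[0,0,0],[0,0,0],[0,0,0],[0,0,0],[0,0,0],[0,0,0],[0,0,0]],"rot":[[0,0,1],[0,0,2],[0,0,3],[0,0,4],[0,0,5],[0,0,6],[0,0,7],[0,0,8],[0,0,9],[0,0,10],[0,0,11],[0,0,12],[0,0,13],[0,0,14],[0,0,14.4],[0,0,14.4]]}'
python3 - <<'E'
from h import *
o=readout.get_obs(); print(o["joint_positions"],o["moment"])
for n in("top","wrist"):
  o=readout.get_obs(); im=optics.get_image(n)[:,:,::-1].copy(); cv2.imwrite(f"pics/{n}2.png",im)
  if n=="top": A=cv2.resize(im[150:235,225:380],(480,264),interpolation=cv2.INTER_CUBIC)
  else: B=cv2.resize(im,(480,300))
cv2.imwrite("pics/c2.png",np.vstack([A,B])); ty=R.from_quat(np.array(o["tool_rot"])[[1,2,3,0]]).as_matrix()[:,1]; print(o["ee_pos"],np.degrees(np.arctan2(ty[1],ty[0])))
E
```

```text
time_s: 2.85
ee_pos: [0.5501, 0.1262, 0.0601]
tool_rot: [-0.0, 0.983, -0.182, 0.0]
force: [0.1, -0.3, 0.7]
grip_width: 0.041
gripper_force: 0.0
time_s: 4.45
ee_pos: [0.5495, 0.1257, 0.0604]
tool_rot: [0.0, 0.903, 0.43, 0.0]
force: [-1.0, -0.9, -0.8]
grip_width: 0.0409
gripper_force: 0.6
[ 5.12423561e-01  4.50950681e-01 -3.47781355e-01  7.33618961e-05
 -7.71800007e-01  1.94789228e+00] [-0.39984281  0.18255867  0.01979064]
[0.5495786  0.12573475 0.06027537] -39.068883085249794
```

View pics/c2.png

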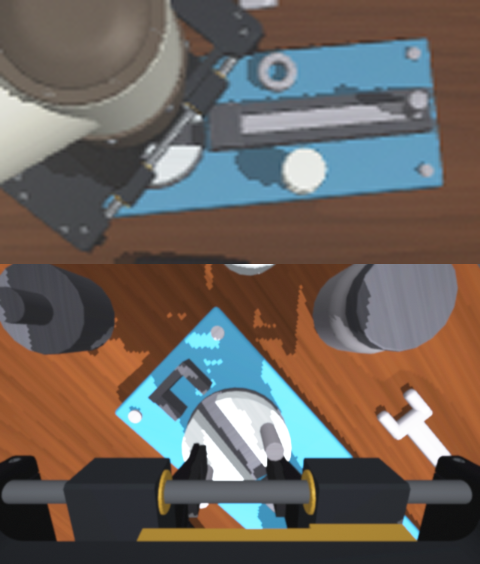

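```bash
python3 - <<'E'
from h import *
o=readout.get_obs(); C=cam("wrist",o)
p=ray(C,[[268,188],[342,272]],.048)*1000; d=p[1]-p[0]; print(np.degrees(np.arctan2(d[1],d[0])))
E
python3 -m crank '{"dp":[[0,0,0],[0,0,0],[0,0,0],[0,0,0],[0,0,0]],"rot":[[0,0,0.6],[0,0,1.2],[0,0,1.8],[0,0,1.8],[0,0,1.8]]}'
python3 -m crank '{"dp":[[0,0,0],[0,0,0],[0,0,30],[0,0,70],[0,0,110],[0,0,150],[0,0,160],[0,0,160],[0,0,160],[0,0,160]],"rot":[[0,0,-0.6],[0,0,-1],[0,0,-1],[0,0,-1],[0,0,-1],[0,0,-1],[0,0,-1],[0,0,-1],[0,0,-1],[0,0,-1]]}' 
python3 - <<'E'
from h import *
o=readout.get_obs(); im=optics.get_image("wrist")[:,:,::-1].copy(); cv2.imwrite("pics/w3.png",im)
np.save("w3.npy",np.r_[o["ee_pos"],o["tool_rot"]]); C=cam("wrist",o)
p=proj(C,[[.5491,.1272,.048]])[0]; print(p); u,v=(p-[70,55]).astype(int); print(u,v)
cv2.imwrite("pics/w3c.png",cv2.resize(im[max(v,0):v+110,u:u+140],None,fx=5,fy=5,interpolation=cv2.INTER_CUBIC))
E
```

```text
-90.02291342568944
time_s: 5.05
ee_pos: [0.5499, 0.1259, 0.0599]
tool_rot: [0.0, 0.866, 0.499, 0.0]
force: [-0.8, -1.5, 1.1]
grip_width: 0.041
gripper_force: 0.7
time_s: 6.05
ee_pos: [0.5487, 0.1256, 0.2174]
tool_rot: [-0.0, 0.887, 0.461, -0.002]
force: [-0.0, -0.1, 0.3]
grip_width: 0.0409
gripper_force: 0.0
[316.00039494 178.49582136]
246 123
```

View pics/w3c.png

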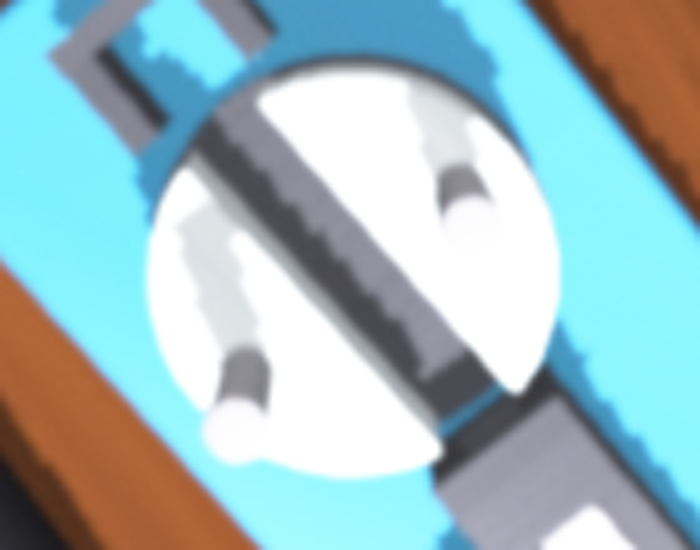

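The slot looks nearly in line. Its edges run (260,105) to (520,392) and (190,165) to (440,450) in the crop, and the pin tops are at (467,220) and (235,432). I'll compute the angle.

```bash
python3 - <<'E'
from h import *
a=np.load("w3.npy"); C=cam("wrist",dict(ee_pos=a[:3],tool_rot=a[3:]))
f=lambda q:np.array(q)/5+[246,123]-0.4
for q in ([[260,105],[520,392]],[[190,165],[440,450]]):
    p=ray(C,f(q),.048); d=p[0]-p[1]; print("slot",np.degrees(np.arctan2(d[1],d[0])))
p=ray(C,f([[467,220],[235,432]]),.085); d=p[0]-p[1]; print("pins",p.mean(0),np.degrees(np.arctan2(d[1],d[0]))+90)
im=cv2.imread("pics/w3.png"); h=cv2.cvtColor(im,cv2.COLOR_BGR2HSV)
m=((h[...,0]>85)&(h[...,0]<112)&(h[...,1]>90)&(h[...,2]>90)).astype(np.uint8); m[250:]=0
n,l,s,_=cv2.connectedComponentsWithStats(m); k=1+np.argmax(s[1:,4]); m=(l==k)
# long edges: leftmost and rightmost plate pixels per row
for z,rows,side in((.02,range(100,240),0),(.02,range(100,240),-1)):
    q=np.array([[np.flatnonzero(m[r])[side],r] for r in rows if m[r].any()]); w=ray(C,q,z)[:,:2].astype(np.float32)
    v=cv2.fitLine(w,cv2.DIST_HUBER,0,.001,.001).ravel(); print("edge",np.degrees(np.arctan2(v[1],v[0]))%180, v[2:])
E
```

```text
slot 96.78699628445855
slot 95.1531854093729
pins [0.54874689 0.1276883  0.085     ] 98.45440399417033
edge 89.73359 [0.4909315  0.16100222]
edge 94.41287 [0.61228776 0.08472813]
```

Slot is about 2–4° past in line. The bar would probably still enter, but I'll nudge the disc back from the other side of the pins.

```bash
python3 -m crank '{"dp":[[0,1.5,0],[0,1.5,0],[0,1.5,0],[0,1.5,0],[0,1.5,0],[0,1.5,0],[0,1.5,0],[0,1.5,0],[0,1.5,0],[0,1.5,0],[0,1.5,0],[0,1.5,0],[0,1.5,-30],[0,1.5,-70],[0,1.5,-110],[0,1.5,-140],[0,1.5,-157],[0,1.5,-157],[0,1.5,-157]],"rot":[[0,0,-1.6],[0,0,-3.2],[0,0,-4.8],[0,0,-6.4],[0,0,-8],[0,0,-9.6],[0,0,-11.2],[0,0,-12.8],[0,0,-14.4],[0,0,-16],[0,0,-17.6],[0,0,-17.8],[0,0,-17.8],[0,0,-17.8],[0,0,-17.8],[0,0,-17.8],[0,0,-17.8],[0,0,-17.8],[0,0,-17.8]]}'
python3 - <<'E'
from h import *
o=readout.get_obs(); ty=R.from_quat(np.array(o["tool_rot"])[[1,2,3,0]]).as_matrix()[:,1]; print(np.degrees(np.arctan2(ty[1],ty[0]))%180,o["joint_positions"][5])
E
```

```text
time_s: 8.0
ee_pos: [0.5498, 0.1274, 0.0624]
tool_rot: [0.0, 0.957, -0.292, -0.0]
force: [-0.5, 0.2, 0.9]
grip_width: 0.0409
gripper_force: 0.0
56.08088379603602 0.4634343971125198
```

```bash
python3 -m crank '{"dp":[[0,0,0],[0,0,0],[0,0,0],[0,0,0],[0,0,0],[0,0,0],[0,0,0],[0,0,0],[0,0,0],[0,0,30],[0,0,70],[0,0,110],[0,0,150],[0,0,157],[0,0,157],[0,0,157],[0,0,157]],"rot":[[0,0,-1],[0,0,-1.8],[0,0,-2.4],[0,0,-2.9],[0,0,-2.9],[0,0,-2.9],[0,0,-2.2],[0,0,-1.6],[0,0,-1.6],[0,0,-1.6],[0,0,-1.6],[0,0,-1.6],[0,0,-1.6],[0,0,-1.6],[0,0,-1.6],[0,0,-1.6],[0,0,-1.6]]}'
python3 - <<'E'
from h import *
o=readout.get_obs(); im=optics.get_image("wrist")[:,:,::-1].copy(); cv2.imwrite("pics/w4.png",im)
np.save("w4.npy",np.r_[o["ee_pos"],o["tool_rot"]]); C=cam("wrist",o)
p=proj(C,[[.5491,.1272,.048]])[0]; u,v=(p-[70,55]).astype(int); print(u,v)
cv2.imwrite("pics/w4c.png",cv2.resize(im[max(v,0):v+110,u:u+140],None,fx=5,fy=5,interpolation=cv2.INTER_CUBIC))
E
```

```text
time_s: 9.7
ee_pos: [0.5486, 0.1271, 0.2177]
tool_rot: [0.001, 0.933, -0.359, -0.001]
force: [-0.1, 0.6, -1.1]
grip_width: 0.0408
gripper_force: 0.0
245 123
```

View pics/w4c.png

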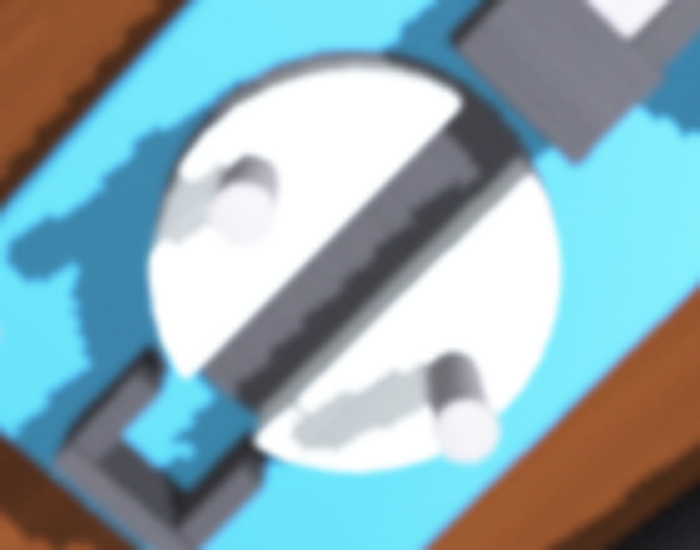

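The slot edges run (190,375) to (460,105) and (258,435) to (527,175), and the pin tops are at (242,213) and (466,433). I'll compute the angle and the bar's position, then do the pushing moves.

```bash
python3 - <<'E'
from h import *
a=np.load("w4.npy"); C=cam("wrist",dict(ee_pos=a[:3],tool_rot=a[3:]))
f=lambda q:np.array(q)/5+[245,123]-0.4
for q in ([[190,375],[460,105]],[[258,435],[527,175]]):
    p=ray(C,f(q),.048); d=p[0]-p[1]; print("slot",np.degrees(np.arctan2(d[1],d[0])))
p=ray(C,f([[466,433],[242,213]]),.085); d=p[1]-p[0]; print("pins",p.mean(0),np.degrees(np.arctan2(d[1],d[0]))+90)
ty=R.from_quat(a[[4,5,6,3]]).as_matrix()[:,1]; print("tooly",np.degrees(np.arctan2(ty[1],ty[0]))%180)
y=np.radians(94.4); Y=np.array([np.cos(y),np.sin(y)]); X=np.array([Y[1],-Y[0]]); ax=np.array([.549,.1272])
for s in(-235,-210): print(s,(ax+Y*s/1e3)*1e3)
sp=ray(cam("wrist",dict(ee_pos=np.load("w1.npy")[:3],tool_rot=np.load("w1.npy")[3:])),[[443,165],[539,84]],.066)
st=np.array([[.5196,.0112],[.5637,-.0750]])-ax; print("spool,stub in stand",st@X*1e3,st@Y*1e3)
E
```

```text
slot 93.40538471023862
slot 93.0919350322699
pins [0.54886259 0.12658326 0.085     ] 92.49833739092153
tooly 47.96403315804139
-235 [ 567.02897161 -107.10739677]
-210 [565.11099591 -82.18107797]
spool,stub in stand [-38.21275818  -0.85591203] [-113.40257983 -202.73183621]
```

Slot is now within about 1.5° of in line. Next I shut the fingers, go behind the stub and turn the narrow face across the bar so it stays clear of the spool.

```bash
python3 -m crank '{"dp":[[3,-35,0],[6,-70,0],[9,-110,0],[12,-150,0],[15,-190,0],[18,-225,0],[19,-244,0],[19,-244,0],[19,-244,0],[19,-244,-30],[19,-244,-70],[19,-244,-110],[19,-244,-140],[19,-244,-160],[19,-244,-168],[19,-244,-168],[19,-244,-168]],"rot":[[0,0,1.4],[0,0,2.8],[0,0,4.2],[0,0,5.6],[0,0,7],[0,0,8.4],[0,0,9.3],[0,0,9.3],[0,0,9.3],[0,0,9.3],[0,0,9.3],[0,0,9.3],[0,0,9.3],[0,0,9.3],[0,0,9.3],[0,0,9.3],[0,0,9.3]]}' 0 20
python3 - <<'E'
from h import *
o=readout.get_obs(); ty=R.from_quat(np.array(o["tool_rot"])[[1,2,3,0]]).as_matrix()[:,1]; print(np.degrees(np.arctan2(ty[1],ty[0]))%180,o["joint_positions"])
d=np.array(o["ee_pos"])[:2]-[.549,.1272]; y=np.radians(94.4); print(d@[np.sin(y),-np.cos(y)],d@[np.cos(y),np.sin(y)])
a=optics.get_image("top")[:,:,::-1]; b=optics.get_image("side")[:,:,::-1]
cv2.imwrite("pics/c5.png",np.vstack([cv2.resize(a[140:260,220:460],(560,280)),cv2.resize(b[150:290,250:530],(560,280))]))
E
```

```text
time_s: 11.45
ee_pos: [0.5695, -0.1161, 0.0525]
tool_rot: [0.0, 0.999, 0.04, 0.001]
force: [-0.1, -0.7, 0.7]
grip_width: 0.0004
gripper_force: 0.0
94.53504939710882 [ 7.76426165e-02  4.84723005e-01 -3.11540921e-01  5.05318090e-04
 -7.72740712e-01  1.57194408e+00]
0.0018235835050319955 -0.24414043500014546
```

View pics/c5.png

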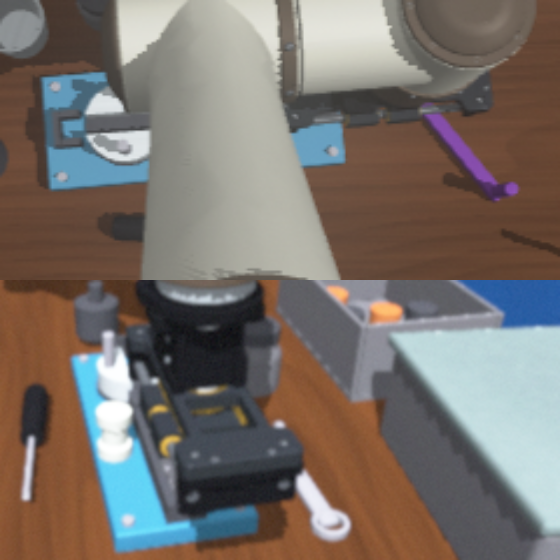

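Fingers are behind the stub and in line, and the slot is in line in the top view. Now the gentle push.

```bash
python3 -m crank '{"dp":[[-2,5,-2],[-2.8,10,-3],[-3,13,-3],[-3.2,16,-3],[-3.5,19,-3],[-3.7,22,-3],[-3.9,25,-3],[-4.2,28,-3],[-4.4,31,-3],[-4.4,31,-3]],"rot":[[0,0,0],[0,0,0],[0,0,0],[0,0,0],[0,0,0],[0,0,0],[0,0,0],[0,0,0],[0,0,0],[0,0,0]]}'
python3 -m crank '{"dp":[[-0.3,4,0],[-0.6,8,0],[-0.9,12,0],[-1.2,16,0],[-1.5,20,0],[-1.8,24,0],[-2.1,28,0],[-2.4,32,0],[-2.4,32,0]],"rot":[[0,0,0],[0,0,0],[0,0,0],[0,0,0],[0,0,0],[0,0,0],[0,0,0],[0,0,0],[0,0,0]]}'
python3 - <<'E'
from h import *
o=readout.get_obs(); d=np.array(o["ee_pos"])[:2]-[.549,.1272]; y=np.radians(94.4); print(d@[np.sin(y),-np.cos(y)],d@[np.cos(y),np.sin(y)],o["force"])
a=optics.get_image("top")[:,:,::-1]; b=optics.get_image("side")[:,:,::-1]
cv2.imwrite("pics/c6.png",np.vstack([cv2.resize(a[140:260,220:460],(560,280),interpolation=2),cv2.resize(b[150:290,250:530],(560,280),interpolation=2)]))
E
```

```text
time_s: 12.55
ee_pos: [0.5642, -0.0852, 0.0486]
tool_rot: [-0.0, 0.999, 0.039, 0.0]
force: [-0.2, -0.1, -0.2]
grip_width: 0.0005
gripper_force: 0.1
time_s: 13.45
ee_pos: [0.5618, -0.0529, 0.0485]
tool_rot: [-0.0, 0.999, 0.039, 0.0]
force: [0.3, -0.4, -0.6]
grip_width: 0.0007
gripper_force: 0.0
-0.0010654139892626953 -0.18057899834893712 [ 0.26789421 -0.41369389 -0.56908844]
```

```bash
cat > nose.py <<'E'
from h import *
ax=np.array([.549,.1272]); y=np.radians(94.4); Y=np.array([np.cos(y),np.sin(y)]); X=np.array([Y[1],-Y[0]])
def prof(im,z=.039):
    C=cam("top"); out=[]
    for s in range(-60,76,6):
        P=[np.r_[ax+Y*s/1e3+X*k/1e3,z] for k in (-2,0,2)]
        out.append((s,int(np.mean([cv2.getRectSubPix(im,(1,1),tuple(map(float,q)))[0,0].mean() for q in proj(C,P)]))))
    return out
if __name__=="__main__":
    print("before",prof(cv2.imread("pics/top0.png")))
    im=optics.get_image("top")[:,:,::-1].copy(); print("now",prof(im))
    o=readout.get_obs(); d=np.array(o["ee_pos"])[:2]-ax; print("tcp stand",d@X*1e3,d@Y*1e3,"F",o["force"])
E
python3 nose.py
```

```text
before [(-60, 106), (-54, 106), (-48, 107), (-42, 111), (-36, 235), (-30, 236), (-24, 236), (-18, 237), (-12, 221), (-6, 78), (0, 76), (6, 102), (12, 200), (18, 235), (24, 231), (30, 221), (36, 215), (42, 131), (48, 106), (54, 105), (60, 104), (66, 77), (72, 103)]
now [(-60, 172), (-54, 163), (-48, 167), (-42, 173), (-36, 176), (-30, 176), (-24, 176), (-18, 175), (-12, 174), (-6, 173), (0, 170), (6, 166), (12, 162), (18, 158), (24, 154), (30, 151), (36, 147), (42, 143), (48, 138), (54, 134), (60, 132), (66, 125), (72, 117)]
tcp stand -1.0145846083379826 -181.02917974458836 F [ 0.67519323  0.16585786 -0.35790001]
```

```bash
python3 - <<'E'
from h import *
b=cv2.imread("pics/c6.png")[280:]
w=optics.get_image("wrist")[:,:,::-1].copy(); cv2.imwrite("pics/w6.png",w)
s=optics.get_image("side")[:,:,::-1].copy(); cv2.imwrite("pics/s6.png",s)
cv2.imwrite("pics/c7.png",np.hstack([cv2.resize(s[150:290,270:410],(480,480),interpolation=2),np.vstack([cv2.resize(w,(320,200)),np.zeros((280,320,3),np.uint8)])]))
E
```

```text
(no output)
```

View pics/c7.png

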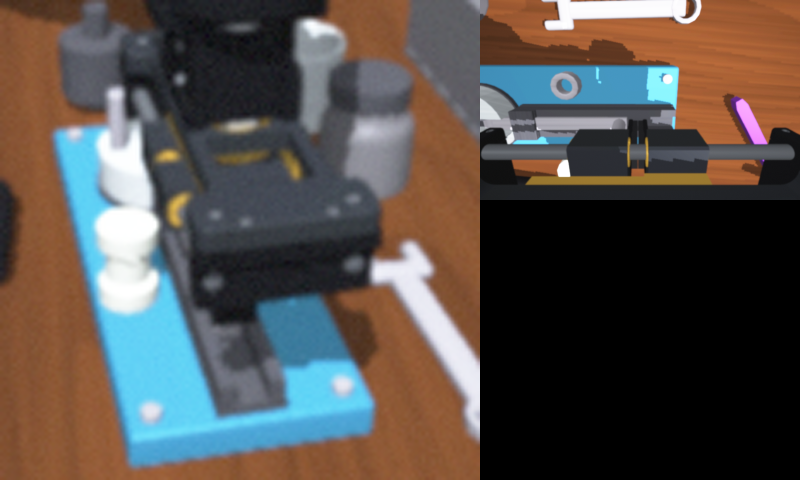

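Side view: the guide behind the fingers is empty and dark, so the bar has moved with the push. Wrist view: the stub is just ahead of the fingers, near full-frame (280,250). Continuing.

```bash
python3 - <<'E'
from nose import *
o=readout.get_obs(); C=cam("wrist",o)
for z in(.085,.06):
    p=ray(C,[[280,250]],z)[0,:2]-ax; print(z,p@X*1e3,p@Y*1e3)
E
python3 -m crank '{"dp":[[-0.4,5,0],[-0.8,10,0],[-1.1,15,0],[-1.5,20,0],[-1.9,25,0],[-2.3,30,0],[-2.7,35,0],[-3.1,40,0],[-3.4,45,0],[-3.8,50,0],[-4.1,54,0],[-4.4,58,0],[-4.6,60,0],[-4.6,60,0]],"rot":[[0,0,0],[0,0,0],[0,0,0],[0,0,0],[0,0,0],[0,0,0],[0,0,0],[0,0,0],[0,0,0],[0,0,0],[0,0,0],[0,0,0],[0,0,0],[0,0,0]]}'
python3 - <<'E'
from nose import *
o=readout.get_obs(); d=np.array(o["ee_pos"])[:2]-ax; print("tcp stand",d@X*1e3,d@Y*1e3,"F",o["force"],o["moment"])
E
```

```text
0.085 20.140512491056484 -165.7789324152141
0.06 8.240110573429664 -162.9802528682639
time_s: 15.1
ee_pos: [0.5573, 0.0067, 0.0487]
tool_rot: [-0.0, 0.999, 0.039, 0.0]
force: [0.5, -1.5, 2.4]
grip_width: 0.0003
gripper_force: 1.0
tcp stand -0.9282998169461005 -120.77285666326225 F [ 0.49323827 -1.51211221  2.40132382] [-0.4830799  -0.067869   -0.02887143]
```

```bash
python3 -m crank '{"dp":[[-0.2,3,0],[-0.5,6,0],[-0.7,9,0],[-0.9,12,0],[-1.1,14,0],[-1.1,14,0]],"rot":[[0,0,0],[0,0,0],[0,0,0],[0,0,0],[0,0,0],[0,0,0]]}'
python3 -m crank '{"dp":[[-0.1,1,0],[-0.2,2,0],[-0.2,2,0]],"rot":[[0,0,0],[0,0,0],[0,0,0]]}'
python3 - <<'E'
from nose import *
o=readout.get_obs(); d=np.array(o["ee_pos"])[:2]-ax; print("tcp stand",d@X*1e3,d@Y*1e3,"F",o["force"])
w=optics.get_image("wrist")[:,:,::-1].copy(); cv2.imwrite("pics/w8.png",w); C=cam("wrist",o)
# bright-vs-stub: row profile near stub and the finger
w6=cv2.imread("pics/w6.png")
for r in (235,245,255): print(r,w6[r,240:320:4].mean(1).astype(int),w[r,240:320:4].mean(1).astype(int))
E
```

```text
time_s: 15.7
ee_pos: [0.5561, 0.0208, 0.0485]
tool_rot: [-0.0, 0.999, 0.039, 0.0]
force: [0.8, -1.5, 1.5]
grip_width: 0.0004
gripper_force: 1.1
time_s: 16.0
ee_pos: [0.5558, 0.0225, 0.0485]
tool_rot: [-0.0, 0.999, 0.039, -0.0]
force: [0.6, -2.2, 1.9]
grip_width: 0.0008
gripper_force: 1.3
tcp stand -1.2221586136080773 -104.89255771383428 F [ 0.60719561 -2.15644574  1.90797577]
235 [142 141 141 142 140 140 140 139 140 139 138 140 140 134  79  77  77  78
  78  78] [ 64  65  63  64 121 121 121 120 120 120 118 119 120 119  94  63  64  64
  64  64]
245 [181 181 180 181 181 181 181 144 140 136 125 116 113 170  66  22  22  32
  32  45] [ 64  65  66  70 156 157 158 147 121 117 111 102  94 120  99  17  18  25
  25  38]
255 [174 176 175 175 175 195 148 141 134 127 118 108 107 167  35  22  25  31
  31  39] [ 65  65  65  61 151 174 157 120 117 112 104  97  92 106  70  17  20  25
  25  32]
```

```bash
for i in 1; do :; done
python3 -m crank '{"dp":[[-0.1,1,0],[-0.2,2,0],[-0.2,2,0]],"rot":[[0,0,0],[0,0,0],[0,0,0]]}' | grep -E "ee_pos|force"
python3 -m crank '{"dp":[[-0.1,1,0],[-0.1,1,0]],"rot":[[0,0,0],[0,0,0]]}' | grep -E "ee_pos|force"
```

```text
ee_pos: [0.5556, 0.0245, 0.0485]
force: [0.1, -1.5, 2.0]
gripper_force: 1.3
ee_pos: [0.5555, 0.0252, 0.0485]
force: [0.3, -3.8, 2.1]
gripper_force: 2.0
```

```bash

python3 -m crank '{"dp":[[-0.1,1,0],[-0.1,1,0]],"rot":[[0,0,0],[0,0,0]]}' | grep -E "ee_pos|force"

```

```text
ee_pos: [0.5552, 0.0255, 0.0486]
force: [0.9, -6.7, 2.0]
gripper_force: 3.7
```

```bash

python3 -m crank '{"dp":[[-0.1,1,0],[-0.1,1,0]],"rot":[[0,0,0],[0,0,0]]}' | grep -E "ee_pos|force"
python3 -m crank '{"dp":[[-0.1,1,0],[-0.1,1,0]],"rot":[[0,0,0],[0,0,0]]}' | grep -E "ee_pos|force"

```

```text
ee_pos: [0.5549, 0.0256, 0.0486]
force: [0.7, -10.2, 2.8]
gripper_force: 5.3
ee_pos: [0.5544, 0.0257, 0.0486]
force: [1.2, -14.0, 4.1]
gripper_force: 7.0
```

It's a firm stop at the expected place. Backing off, lifting and moving clear to verify.

```bash

python3 -m crank '{"dp":[[0.2,-3,0],[0.5,-10,0],[2,-25,0],[2,-35,0],[2,-35,40],[2,-35,80],[2,-35,120],[2,-35,170],[2,-75,170],[2,-115,170],[2,-155,170],[2,-200,170],[2,-240,170],[2,-280,170],[2,-320,170],[2,-320,170],[2,-320,170]],"rot":[[0,0,0],[0,0,0],[0,0,0],[0,0,0],[0,0,0],[0,0,0],[0,0,0],[0,0,0],[0,0,0],[0,0,0],[0,0,0],[0,0,0],[0,0,0],[0,0,0],[0,0,0],[0,0,0],[0,0,0]]}'
python3 - <<'E'
from nose import *
im=optics.get_image("top")[:,:,::-1].copy(); cv2.imwrite("pics/top9.png",im); s=optics.get_image("side")[:,:,::-1].copy(); cv2.imwrite("pics/side9.png",s)
print(prof(im)); C=cam("top")
# stub along centreline at z=.085
for nm,x in(("c",0),):
  print([(s,int(np.mean([cv2.getRectSubPix(im,(1,1),tuple(map(float,q)))[0,0].mean() for q in proj(C,[np.r_[ax+Y*s/1e3,.085]])]))) for s in range(-120,-50,3)])
# bystander motion: changed pixels outside arm, top image
d=np.abs(im.astype(int)-cv2.imread("pics/top0.png")).max(2)>60; n,l,st,ce=cv2.connectedComponentsWithStats(d.astype(np.uint8))
print([(tuple(map(int,st[i])),) for i in range(1,n) if st[i,4]>12])
E
```

```text
time_s: 18.85
ee_pos: [0.5566, -0.2927, 0.2178]
tool_rot: [-0.0, 0.999, 0.038, -0.0]
force: [-0.7, -0.5, -0.7]
grip_width: 0.0004
gripper_force: 0.0
[(-60, 80), (-54, 90), (-48, 95), (-42, 153), (-36, 176), (-30, 176), (-24, 176), (-18, 175), (-12, 175), (-6, 176), (0, 176), (6, 175), (12, 175), (18, 175), (24, 176), (30, 175), (36, 175), (42, 175), (48, 176), (54, 175), (60, 172), (66, 118), (72, 90)]
[(-120, 83), (-117, 82), (-114, 80), (-111, 76), (-108, 78), (-105, 77), (-102, 76), (-99, 79), (-96, 83), (-93, 85), (-90, 92), (-87, 150), (-84, 172), (-81, 170), (-78, 162), (-75, 115), (-72, 62), (-69, 67), (-66, 66), (-63, 66), (-60, 67), (-57, 67), (-54, 67), (-51, 67)]
[((438, 42, 13, 3, 30),), ((428, 46, 10, 29, 186),), ((407, 48, 20, 46, 607),), ((426, 60, 119, 261, 18316),), ((519, 66, 115, 91, 4871),), ((424, 80, 11, 27, 144),), ((439, 88, 21, 14, 129),), ((592, 96, 7, 13, 41),), ((209, 134, 30, 29, 340),), ((270, 137, 7, 10, 20),), ((626, 136, 14, 8, 18),), ((302, 138, 39, 15, 242),), ((630, 147, 10, 6, 29),), ((312, 163, 52, 16, 527),), ((251, 174, 39, 35, 517),), ((527, 177, 11, 2, 13),), ((357, 179, 6, 6, 26),), ((546, 180, 9, 2, 13),), ((303, 184, 53, 9, 261),), ((246, 192, 11, 7, 53),), ((421, 313, 134, 87, 9940),), ((412, 316, 7, 6, 21),), ((0, 372, 13, 8, 62),), ((0, 372, 29, 19, 198),), ((10, 393, 7, 7, 28),)]
```

The bar lies through the slot with its nose at about 65 mm and the stub at about -82 mm, so it is home, and the arm is clear. The remaining pixel changes look like arm shadow.

```bash
python3 -c "
from rig import ctrl
print(ctrl.close_job())"
```

```text
the job is handed in; nothing more can be done
None
```

The job is handed in (no verdict came back): the slot was turned to within about 2° of in line, and the bar was pushed to a firm stop at 14 N with its nose and stub where "fully home" puts them, the arm clear, done in about 19 s of the 64 s.

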